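# Flick the hay-ration thumbwheel to its red tab

## Task

Hay has been put in the rack, so bring the ration counter up to date: with a fingertip, gently flick the tabs of its thumbwheel forwards, the way the yellow arrows on its base point, click by click, until the red tab stands straight up between the two yellow pointers, and do not run past it. Only flick the wheel: do not lift, tip or shove the counter, and leave the things around it where they are.

Things in the scene. Friction and masses are not known exactly. Their poses are not given: they have to be found in the camera images.
- ration_counter: Ration counter, 2 kg, loose on the plywood. Grey base 170 x 130 x 12 mm; origin under its centre, z up. Its x is forwards: the way the two yellow arrows on the base point and the top of the wheel must travel, away from the robot within 0.6 rad. y: along the wheel's axle. Two aluminium cheeks at y = +-27.5 mm, 6 mm thick, with yellow pointers, end 98 mm above the underside and carry the wheel.
- wheel_centre (a point): Centre of the thumbwheel on its axle, 75 mm above the counter's underside; axes as the counter's. Upright wheel: grey hub of 30 mm radius, 18 mm wide; eight flat radial tabs 45 degrees apart reach 52 mm from the axle, each 5 mm thick and 20 mm wide along the axle. One is red, with a red stripe on the hub's sides; the rest are black.
- top_tab (a point): Tip of whichever tab is upright at rest: fixed on the counter, 52 mm above the axle; axes as the counter's. The tabs before and behind then reach only 39 mm above the axle, 37 mm to either side. A fingertip let down behind the upright tab, ending 43 to 46 mm above the axle, and pushed level forwards to 25 to 35 mm past the axle turns the wheel just one click; the tab slips away under it.
- day_wheel (a joint): Wheel angle, rad: 0 = red tab straight up between the pointers (goal), growing as the top goes forwards. One click is 0.785, held by a sprung detent: a tab tip takes 1 to 4 N; past half a click it snaps on, before that it snaps back. Turns both ways. Starts two to four clicks short: -1.571, -2.356 or -3.142 (red tab level backwards, down backwards or straight down).
- red_tab_tip (a point): Middle of the outer edge of the red tab, 52 mm from the axle; turns with the wheel.
- chew_stick: Bamboo chew stick 140 x 16 x 16 mm lying loose beside the ration counter, on its +y side; origin under its middle, long axis x. To be left alone.
- spring_clip: Red metal spring clip 85 x 35 x 20 mm lying loose beside the ration counter, on its -y side; origin under its middle. To be left alone.
- grooming_rake: Green plastic grooming rake, 135 mm long, 90 mm wide head, 22 mm high, loose, beyond the ration counter; origin under the head's neck. To be left alone.
- pellet_jar: Pellet jar, 76 mm across and 110 mm high, loose, to the robot's left; origin under its middle. To be left alone.
- food_bowl: Blue ceramic bowl, 120 mm across and 45 mm high, loose, to the robot's right; origin under its middle. To be left alone.
- scoop_cup: Orange plastic scoop cup, 70 mm across and high, loose, to the robot's right; origin under its middle. To be left alone.

How it is judged (in metres and radians):
On the way:
1. the wheel rests with the red tab one click short of the pointers (value of joint day_wheel between -1 and -0.57 rad), for 0.1 s.
At the end, for the whole second after the job is handed in: The red tab stands straight up (wheel within 0.12 rad of 0), at rest; the ration counter is upright and at rest within 20 mm of where it stood, and the six things around it are within 20 mm of where they lay (value of joint day_wheel between -0.12 and 0.12 rad and velocity of joint day_wheel between -0.1 and 0.1 rad/s and angular speed of ration_counter below 0.1 rad/s and angle between ration_counter's own z axis and vertical below 0.05 rad and distance of each of ration_counter, chew_stick, spring_clip, grooming_rake, pellet_jar, food_bowl, scoop_cup from where it was at the start of the episode below 0.02 m); the robot touches nothing.
It fails at once if the wheel ran past the red tab by more than half a click (value of joint day_wheel above 0.45 rad).
It fails at once if the wheel was turned backwards from its starting range (value of joint day_wheel below -3.65 rad).
It fails at once if the ration counter was lifted, tipped or shoved (height (world z) of ration_counter above 0.012 m or angle between ration_counter's own z axis and vertical above 0.15 rad or distance of ration_counter from where it was at the start of the episode above 0.03 m).
It fails at once if the wheel was pressed or squeezed with more than 30 N (contact force between the fingers and day_wheel above 30 N).
It fails at once if one of the things around was lifted or pushed away (30 mm) (distance of any of chew_stick, spring_clip, grooming_rake, pellet_jar, food_bowl, scoop_cup from where it was at the start of the episode above 0.03 m).
It also fails if it takes over 54 s, if anything falls off the work surface, if the arm or the gripper's body presses on something with over 40 N, if the wrist force passes 120 N, or if a joint passes its speed limit or range.

## Robot

A 7-joint arm with a two-finger parallel gripper is mounted at the origin on the work surface. World frame = base frame: x ahead of the robot, y to its left, z up, the work surface at z = 0. Lengths are in m, angles in degrees, forces in N, time in s.
With the tool pointing down it reaches from about 0.425 to 0.925 m from the base axis. Payload 6.8 kg.
Tool frame: the origin (TCP) lies on the centre line of the jaws, within the pads' length; the fingertips stand 22 mm ahead of it and the grasp point (between the pads) lies 3 mm ahead of it; z points along the fingers, y is the line along which they close (so a half turn about z gives the same grasp; the last joint's range is limited). The gripper opens to 88 mm and grips with 3 to 60 N. Pads are 20 mm wide; open, the fingers measure 115 mm over their backs; the gripper's body (75 mm by 178 mm) begins 61 mm behind the grasp point.
Start: joints at [-69.448, 27.33, 1.283, 89.118, -0.659, 63.558, -4.761], TCP at [0.304, 0.603, 0.245] pointing down, gripper open.
Joint ranges: [-169.35, 169.35], [-19.33, 120.38], [-80.79, 83.38], [13.8, 139.57], [-78.32, 258.32], [9.67, 109.79], [-169.56, 169.56]. Speed limits (degrees/s): [136.94, 136.94, 180, 180, 180, 180, 180].

## Interface

Orientations are given as a 3x3 rotation matrix whose columns are the frame's x, y, z axes.
In Python, from station import arm gives the robot as it stands.
- The arm moves only by the tool drive_tool, never from a script. Its argument "targets" is one flat list of numbers, 7 for each row, row after row: the opening, from -1 (shut) to 1 (fully open), then the shift along the tool's x, y, z scaled (see below), then the turn, a rotation vector about the tool's x, y, z scaled (see below). A call has 1 to 8 rows; each row is the pose to reach, as a shift and turn from the pose commanded when the call began, along the tool's axes at that moment, turning the shorter way round; what a row does not reach only later rows make up. The controller multiplies each number of a shift by 100 mm and each number of a turn by pi rad. A row lasts 1/12 s, in which the tool goes at most 41.7 mm and 7.16 degrees, less where a joint would pass 70% of its speed; a pose out of reach is approached as far as the arm can. A call with a number of a shift or a turn outside -1 to 1 is refused whole. A call with a gripper value outside its range is refused whole. The fingers move at their own pace and stop on an object; "squeeze" is the grip in N (left out, the last holds). Time passes only in rows, so rows that repeat a pose let the fingers close. It gives the time, the measured TCP pose, the force, the opening and the grip force at its end, in the units of the state.
- arm.read_state(): the state, without advancing time (a new reading comes with each control period).
- arm.snapshot(name): name is "side" or "top" or "wrist"; returns the picture (420x560x3 uint8, red, green, blue); there is no depth.
- arm.get_calibration(name): a dict with "camera_matrix" (3x3 intrinsics, pixels), "k1" (the pictures are not rectified: a ray, as slopes to the right and down, at radius r is drawn at 1 + k1 r^2 times it, then the intrinsics apply), "T" (4x4, takes a point from camera to world coordinates); the wrist camera has in their place "tool_from_camera" (4x4, takes a point from camera to tool coordinates, whose origin is the TCP and whose axes are the flange's). Camera axes: x right, y down, z forward; pixel columns grow to the right and rows downward; lengths in m; the calibration is good to about 2 mm. A picture is of the moment at which its call begins: read the wrist's pose just before it. get_calibration takes no time and is no camera call.
- arm.close_job(): hands the job in; it is judged then, once.
The state is a dict: "time": time; "q": joint angles; "qd": joint speeds; "tau": joint torques, N m; "position": TCP position; "ee_rot": TCP orientation; "force": force on the tool from outside, world axes, zero at the start; "moment": the same for the moment, N m; "grip_width": finger opening in m; "finger_force": force on a finger pad.
Only numpy, scipy, OpenCV 4.12 (cv2) and the standard library are available. Lean on these libraries where they do the work, as an engineer would, in place of code of your own. Each camera call takes 0.05 s, during which the arm holds its last target. There are 200 camera calls.

## Working session

There is one attempt and no reset: what is moved stays moved. The work goes in short steps, Python scripts to look and compute and a tool call to move; the robot and the scene stay as the last step left them, time stands still between calls to the robot, and variables do not carry over. Pictures are saved under pics/ and viewed, at most 10 in all, crops included, and the job is handed in when it is done.

Besides the shell and the picture viewer there is one more tool, called after "Request:" as name(argument=value, ...), one argument or row to a line, values as JSON. drive_tool: Moves the arm, as the interface text tells. Its arguments: {"type":"object","properties":{"targets":{"type":"array","items":{"type":"number"}},"squeeze":{"type":"number"}},"required":["targets"]}

```bash
mkdir -p pics; ls
python3 - <<'E'
from station import arm
import cv2,numpy as np
np.set_printoptions(precision=4,suppress=True)
s=arm.read_state();print(s['time'],s['position'],s['ee_rot'],s['grip_width'])
for n in('side','top'):
    cv2.imwrite(f'pics/{n}0.png',arm.snapshot(n)[:,:,::-1]);c=arm.get_calibration(n);print(n,c)
print(arm.get_calibration('wrist'))
E
```

```text
pics
0.0 [0.3035 0.6023 0.2437] [[-0.8931  0.4499 -0.0007]
 [ 0.4499  0.8931 -0.0016]
 [-0.0001 -0.0018 -1.    ]] 0.08779335750857867
side {'camera_matrix': array([[442.1145,   0.    , 282.7654],
       [  0.    , 442.1145, 202.9508],
       [  0.    ,   0.    ,   1.    ]]), 'k1': -0.12965679203988742, 'T': array([[ 0.9095, -0.2472,  0.3343,  0.2121],
       [-0.4156, -0.5635,  0.7139, -0.9154],
       [ 0.0119, -0.7882, -0.6153,  0.8666],
       [ 0.    ,  0.    ,  0.    ,  1.    ]])}
top {'camera_matrix': array([[473.1   ,   0.    , 277.8277],
       [  0.    , 473.1   , 208.6354],
       [  0.    ,   0.    ,   1.    ]]), 'k1': 0.025722166772248794, 'T': array([[ 0.0407, -0.9783,  0.2031,  0.387 ],
       [-0.9992, -0.0398,  0.0087,  0.0088],
       [-0.0004, -0.2033, -0.9791,  1.2932],
       [ 0.    ,  0.    ,  0.    ,  1.    ]])}
{'camera_matrix': array([[372.5089,   0.    , 279.4064],
       [  0.    , 372.5089, 208.4304],
       [  0.    ,   0.    ,   1.    ]]), 'k1': 0.0009028736797260346, 'tool_from_camera': array([[ 0.0009, -0.9617, -0.2741,  0.0746],
       [ 1.    ,  0.0008,  0.0003, -0.0005],
       [-0.0001, -0.2741,  0.9617, -0.1412],
       [ 0.    ,  0.    ,  0.    ,  1.    ]])}
```

View pics/side0.png

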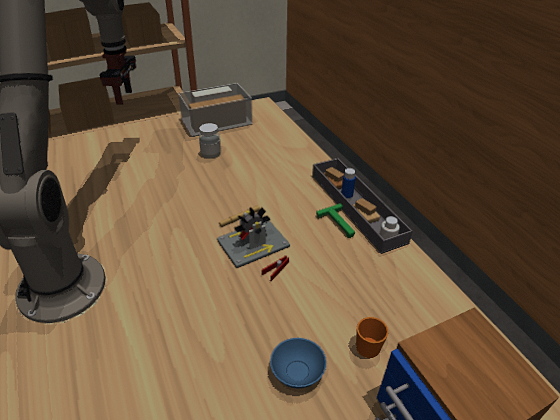

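View pics/top0.png

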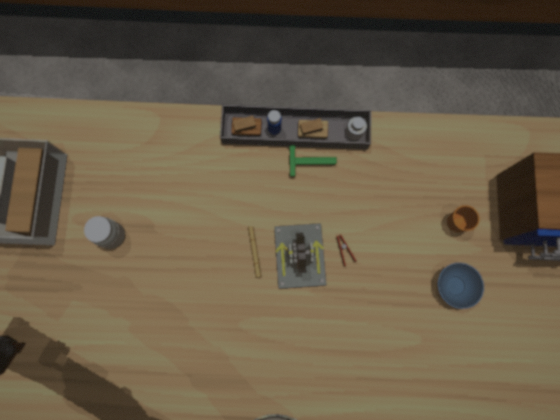

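The side view shows the counter around (253,240), with the chew stick behind it, the clip in front and red on the wheel near (243,238). In the top view the counter is at about (300,256) and its arrows point up, which is world +x. Next I'll measure it and zoom in.

```bash
cat > h.py <<'E'
from station import arm
import cv2,numpy as np
np.set_printoptions(precision=4,suppress=True)
def cal(n,s=None):
    c=arm.get_calibration(n);T=c.get('T')
    if T is None:
        W=np.eye(4);W[:3,:3]=s['ee_rot'];W[:3,3]=s['position'];T=W@c['tool_from_camera']
    return c['camera_matrix'],c['k1'],np.array(T)
def ray(n,uv,z,s=None):
    K,k,T=cal(n,s);uv=np.atleast_2d(np.float64(uv))
    d=np.array([k,0,0,0,0.]);p=cv2.undistortPoints(uv[:,None],K,d)[:,0]
    r=np.c_[p,np.ones(len(p))]@T[:3,:3].T
    return T[:3,3]+r*((z-T[2,3])/r[:,2])[:,None]
def proj(n,P,s=None):
    K,k,T=cal(n,s);M=np.linalg.inv(T)
    return cv2.projectPoints(np.float64(P).reshape(-1,1,3),cv2.Rodrigues(M[:3,:3])[0],M[:3,3],K,np.array([k,0,0,0,0.]))[0][:,0]
E
python3 - <<'E'
from h import *
im=cv2.imread('pics/top0.png');hsv=cv2.cvtColor(im,cv2.COLOR_BGR2HSV)
m=((hsv[...,1]<70)).astype(np.uint8);m2=np.zeros_like(m);m2[215:300,264:335]=m[215:300,264:335]
y=cv2.inRange(hsv,(24,120,120),(35,255,255));y2=np.zeros_like(y);y2[215:300,268:335]=y[215:300,268:335]
m2=cv2.morphologyEx(m2|(y2>0).astype(np.uint8),cv2.MORPH_CLOSE,np.ones((5,5)))
cs=max(cv2.findContours(m2,0,2)[0],key=cv2.contourArea)
b=cv2.boxPoints(cv2.minAreaRect(cs));print(b)
P=ray('top',b,0.012);print(P,P.mean(0),[np.linalg.norm(P[i]-P[(i+1)%4]) for i in range(4)])
a=cv2.resize(im[210:310,240:365],None,fx=4,fy=4,interpolation=2)
s=cv2.imread('pics/side0.png')[195:280,205:305];s=cv2.resize(s,None,fx=4,fy=4.7,interpolation=2)[:400]
cv2.imwrite('pics/z.png',np.hstack([a[:,:400],s]))
E
```

```text
[[273.3763 225.4568]
 [322.0071 222.103 ]
 [326.3645 285.2852]
 [277.7338 288.639 ]]
[[ 0.6051  0.0304  0.012 ]
 [ 0.6199 -0.1027  0.012 ]
 [ 0.4489 -0.118   0.012 ]
 [ 0.4348  0.0115  0.012 ]] [ 0.5272 -0.0447  0.012 ] [np.float64(0.1339862225697001), np.float64(0.17166616607582533), np.float64(0.130304087120402), np.float64(0.17142474728141613)]
```

View pics/z.png

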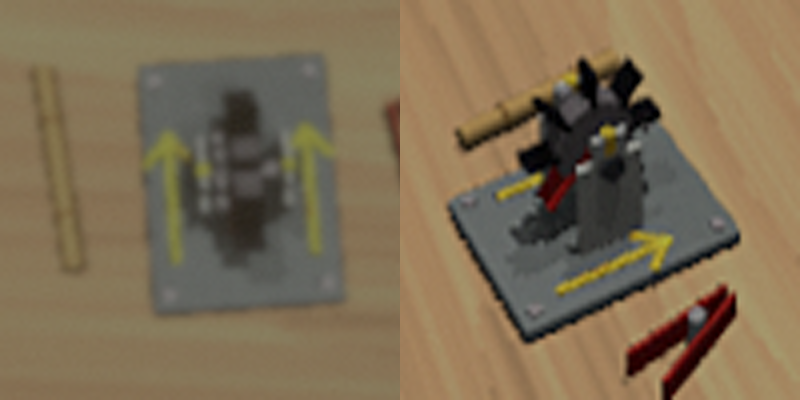

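The red tab points down and backwards, so the wheel should be three clicks short. The counter is at about (0.527, -0.045) with a yaw of about 0.1 rad. I'll move above it with the fingers shut.

Request:
drive_tool(
  targets=[-1, -0.42, -0.5, -0.04, 0, 0, 0, -1, -0.84, -1, -0.08, 0, 0, 0, -1, -0.84, -1, -0.08, 0, 0, 0, -1, -0.84, -1, -0.08, 0, 0, 0, -1, -0.84, -1, -0.08, 0, 0, 0],
  squeeze=5,
)

```text
time: 0.52
position: [0.3355, 0.4725, 0.2529]
ee_rot: [[-0.891, 0.454, 0.001], [0.454, 0.891, -0.001], [-0.001, -0.001, -1.0]]
force: [1.0, 0.5, -0.2]
grip_width: 0.0576
finger_force: 0.0
```

Request:
drive_tool(
  targets=[-1, -0.84, -1, -0.08, 0, 0, 0, -1, -0.84, -1, -0.08, 0, 0, 0, -1, -0.84, -1, -0.08, 0, 0, 0, -1, -0.84, -1, -0.08, 0, 0, 0],
)

```text
time: 0.85
position: [0.3658, 0.3433, 0.2607]
ee_rot: [[-0.89, 0.455, 0.0], [0.455, 0.89, -0.002], [-0.001, -0.002, -1.0]]
force: [0.0, -0.8, 0.1]
grip_width: 0.0311
finger_force: 0.0
```

Request:
drive_tool(
  targets=[-1, -0.84, -1, 0, 0, 0, 0, -1, -0.84, -1, 0, 0, 0, 0, -1, -0.84, -1, 0, 0, 0, 0, -1, -0.84, -1, 0, 0, 0, 0],
)

```text
time: 1.18
position: [0.3953, 0.2162, 0.2606]
ee_rot: [[-0.89, 0.456, -0.0], [0.456, 0.89, -0.002], [-0.001, -0.002, -1.0]]
force: [-0.3, 0.0, 0.7]
grip_width: 0.0047
finger_force: 0.0
```

Request:
drive_tool(
  targets=[-1, -0.84, -1, 0, 0, 0, 0, -1, -0.84, -1, 0, 0, 0, 0, -1, -0.84, -1, 0, 0, 0, 0, -1, -0.84, -1, 0, 0, 0, 0],
)

```text
time: 1.52
position: [0.4253, 0.0893, 0.2609]
ee_rot: [[-0.89, 0.456, 0.001], [0.456, 0.89, -0.001], [-0.001, -0.001, -1.0]]
force: [-0.3, -0.1, 0.2]
grip_width: 0.0005
finger_force: 0.0
```

Request:
drive_tool(
  targets=[-1, -0.84, -1, 0, 0, 0, 0, -1, -0.84, -1, 0, 0, 0, 0, -1, -0.84, -1, 0, 0, 0, 0, -1, -0.84, -1, 0, 0, 0, 0],
)

```text
time: 1.85
position: [0.4556, -0.038, 0.2612]
ee_rot: [[-0.89, 0.456, 0.002], [0.456, 0.89, -0.002], [-0.003, -0.001, -1.0]]
force: [0.2, -0.3, -1.1]
grip_width: 0.0004
finger_force: 0.0
```

Request:
drive_tool(
  targets=[-1, -0.12, -0.12, 0, 0, 0, -0.04, -1, -0.12, -0.12, 0, 0, 0, -0.08, -1, -0.12, -0.12, 0, 0, 0, -0.12, -1, -0.12, -0.12, 0, 0, 0, -0.16, -1, -0.12, -0.12, 0, 0, 0, -0.18, -1, -0.12, -0.12, 0, 0, 0, -0.18, -1, -0.12, -0.12, 0, 0, 0, -0.18],
)

```text
time: 2.43
position: [0.4598, -0.0475, 0.2606]
ee_rot: [[-0.995, -0.098, -0.0], [-0.098, 0.995, -0.0], [0.0, -0.0, -1.0]]
force: [-1.4, -0.5, -0.3]
grip_width: 0.0006
finger_force: 0.0
```

Run:
```python
from h import *
s=arm.read_state();print(s['time'],s['position'],s['ee_rot'],s['grip_width'],s['force'])
w=arm.snapshot('wrist')[:,:,::-1];cv2.imwrite('pics/w1.png',w)
np.save('s1.npy',s,allow_pickle=True)
```

```text
2.4333 [ 0.4598 -0.0475  0.2606] [[-0.9952 -0.0977 -0.    ]
 [-0.0977  0.9952 -0.0001]
 [ 0.     -0.0001 -1.    ]] 0.0005847806615088794 [-1.3798 -0.4972 -0.2949]
```

View pics/w1.png

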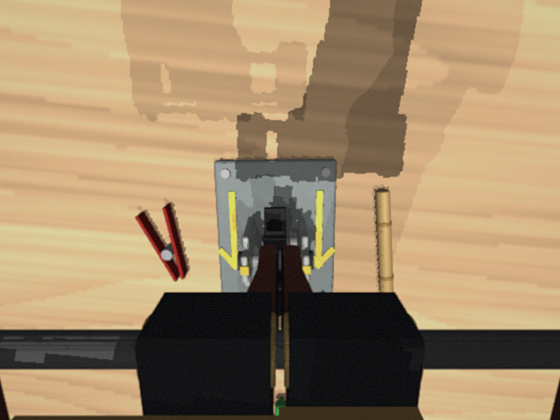

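The wrist view (image down = forwards) shows the counter square to the tool. Its rear corners are at about (216,160) and (336,159). The arrow shafts run from (233,192) to (235,265) and from (320,192) to (320,250), and the rear tab tip is near (275,210).

Run:
```python
from h import *
s=np.load('s1.npy',allow_pickle=True).item()
im=cv2.imread('pics/w1.png');h=cv2.cvtColor(im,cv2.COLOR_BGR2HSV)
y=cv2.inRange(h,(22,140,140),(35,255,255));y[:,:200]=0;y[:185]=0;y[295:]=0;y[:,350:]=0
# base edges: saturation columns per row
L=[];R=[]
for r in range(168,285,6):
    g=np.where(h[r,200:350,1]<75)[0]+200
    L.append((g[0],r));R.append((g[-1],r))
PL=ray('wrist',L,.006,s);PR=ray('wrist',R,.006,s)
for P in(PL,PR):
    l=cv2.fitLine(np.float32(P[:,:2]),cv2.DIST_HUBER,0,.001,.001).ravel();l[:2]*=np.sign(l[0]);print('edge',np.degrees(np.arctan2(l[1],l[0])),l[2:])
print('rear',ray('wrist',[(216,160),(336,159)],.012,s))
# arrows shafts
for a,b in((215,260),(300,345)):
    q=[(np.mean(np.where(y[r,a:b])[0])+a,r) for r in range(196,242,4) if y[r,a:b].any()]
    P=ray('wrist',q,.012,s);d=P[-1]-P[0];print('arrow',np.degrees(np.arctan2(d[1],d[0])),P[0],P[-1])
print('rear tab tip z~.114/.112',ray('wrist',[(264,207),(286,207)],.113,s))
```

```text
edge 6.312224 [ 0.5371 -0.11  ]
edge 6.1711297 [0.4977 0.0168]
rear [[ 0.4498 -0.116   0.012 ]
 [ 0.4364  0.0091  0.012 ]]
arrow 6.798666492081211 [ 0.4871 -0.0973  0.012 ] [ 0.5372 -0.0913  0.012 ]
arrow 6.692568644552063 [ 0.4778 -0.0035  0.012 ] [0.5279 0.0024 0.012 ]
rear tab tip z~.114/.112 [[ 0.4672 -0.0598  0.113 ]
 [ 0.4655 -0.0422  0.113 ]]
```

Both estimates agree: centre (0.5275, -0.0443), yaw about 6.3°. I'll go behind and above the upright tab, then lower.

Request:
drive_tool(
  targets=[-1, -0.23, -0.04, 0.3, 0, 0, 0, -1, -0.46, -0.04, 0.6, 0, 0, 0, -1, -0.46, -0.04, 0.8, 0, 0, -0.004, -1, -0.46, -0.04, 0.8, 0, 0, -0.004, -1, -0.46, -0.04, 0.8, 0, 0, -0.004, -1, -0.46, -0.04, 0.8, 0, 0, -0.004],
)

```text
time: 2.98
position: [0.5055, -0.0483, 0.1816]
ee_rot: [[-0.994, -0.11, 0.001], [-0.11, 0.994, 0.0], [-0.001, -0.0, -1.0]]
force: [-0.1, -0.0, -0.0]
grip_width: 0.0003
finger_force: 0.0
```

Run:
```python
from h import *
s=arm.read_state();print(s['position'],s['force'])
p=s['position']-np.array([.5275,-.0443,.075]);u=np.array([.994,.11,0]);v=np.array([-.11,.994,0])
print('along',p@u,'lat',p@v,'tip above axle',p[2]-.022)
im=arm.snapshot('side')[:,:,::-1];cv2.imwrite('pics/s2.png',cv2.resize(im[170:285,190:340],None,fx=5,fy=5,interpolation=2))
```

```text
[ 0.5055 -0.0483  0.1816] [-0.0924 -0.008  -0.023 ]
along -0.02226914563358701 lat -0.0015369537696641091 tip above axle 0.08464188878591239
```

View pics/s2.png

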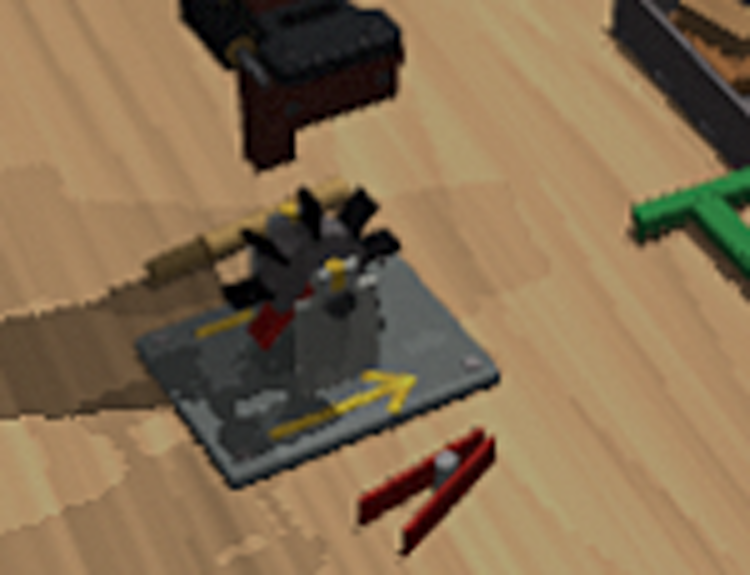

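The fingertip is above and behind the upright tab, with its end at about crop (270,165). The red tab is down-backwards at (265,325). A wider part of the finger extends forward a little above the tip, so I'll check its clearance and the tip's true position.

Run:
```python
from h import *
s=arm.read_state();p=s['position'];R=s['ee_rot']
f=lambda x,y,z:(proj('side',p+R@np.array([x,y,z]))[0]-[190,170])*5+2
for t in((-.01,-.0135,.022),(.01,-.0135,.022),(-.01,-.0135,.0),(.01,-.0135,0),(-.0375,-.0135,0),(-.06,-.0135,0),(-.01,.0135,.022)):print(t,f(*t))
C=np.array([.5275,-.0443,.075]);u=np.array([.994,.11,0]);v=np.array([-.11,.994,0]);z=np.array([0,0,1])
for n,q in(('top',.052*z),('fwd45',.0368*(u+z)),('back45',.0368*(z-u)),('fwd',.052*u),('back',-.052*u)):print(n,(proj('side',C+q-.01*v)[0]-[190,170])*5+2)
```

```text
(-0.01, -0.0135, 0.022) [299.9199 166.3035]
(0.01, -0.0135, 0.022) [265.4987 178.2935]
(-0.01, -0.0135, 0.0) [298.3851 132.5325]
(0.01, -0.0135, 0) [263.5366 144.4318]
(-0.0375, -0.0135, 0) [345.5373 116.4425]
(-0.06, -0.0135, 0) [383.4618 103.5101]
(-0.01, 0.0135, 0.022) [276.2859 139.0312]
top [317.6528 203.2693]
fwd45 [378.4493 203.7469]
back45 [257.0868 247.4017]
fwd [403.1779 246.6236]
back [235.025  308.8826]
```

The shelf sits at TCP height, 22 mm above the tip, so it clears the tabs. The tip and tab predictions share the same small camera offset, so their relative position holds. I'll lower by 40 mm.

Request:
drive_tool(
  targets=[-1, 0, 0.015, 0.15, 0, 0, 0, -1, 0, 0.015, 0.28, 0, 0, 0, -1, 0, 0.015, 0.36, 0, 0, 0, -1, 0, 0.015, 0.4, 0, 0, 0, -1, 0, 0.015, 0.4, 0, 0, 0, -1, 0, 0.015, 0.4, 0, 0, 0],
)

```text
time: 3.53
position: [0.5055, -0.0469, 0.1414]
ee_rot: [[-0.994, -0.111, 0.001], [-0.111, 0.994, 0.0], [-0.001, 0.0, -1.0]]
force: [0.2, 0.4, 1.2]
grip_width: 0.0008
finger_force: 0.0
```

Request:
drive_tool(
  targets=[-1, -0.06, 0, 0, 0, 0, 0, -1, -0.12, 0, 0, 0, 0, 0, -1, -0.18, 0, 0, 0, 0, 0, -1, -0.24, 0, 0, 0, 0, 0, -1, -0.3, 0, 0, 0, 0, 0, -1, -0.36, 0, 0, 0, 0, 0, -1, -0.42, 0, 0, 0, 0, 0, -1, -0.42, 0, 0, 0, 0, 0],
)

```text
time: 4.2
position: [0.5487, -0.0418, 0.1408]
ee_rot: [[-0.994, -0.112, 0.002], [-0.112, 0.994, -0.0], [-0.002, -0.0, -1.0]]
force: [0.1, -0.6, 0.2]
grip_width: 0.0008
finger_force: 0.0
```

Run:
```python
from h import *
s=arm.read_state();print(s['position'],s['force'])
im=arm.snapshot('side')[:,:,::-1];cv2.imwrite('pics/s3.png',cv2.resize(im[170:285,190:340],None,fx=5,fy=5,interpolation=2))
```

```text
[ 0.5487 -0.0418  0.1408] [ 0.0826 -0.6352  0.1824]
```

View pics/s3.png

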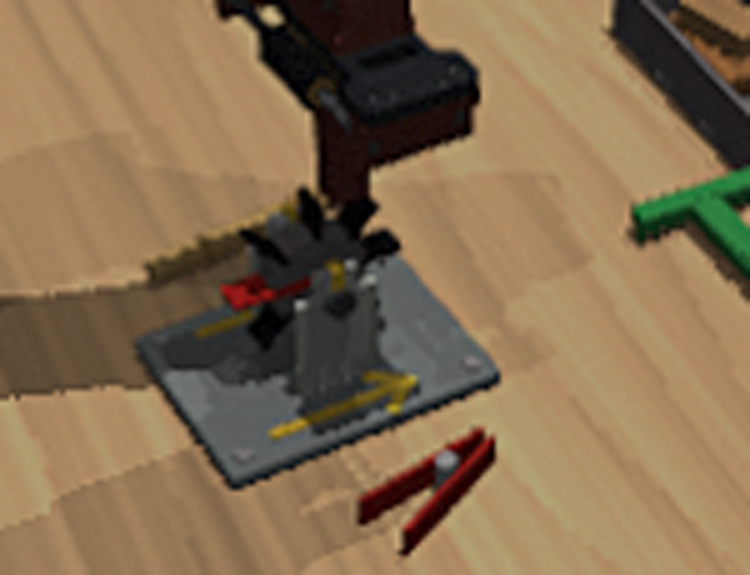

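The wheel turned exactly one click: the red tab is now level backwards at (240,292), and the base hasn't moved. Now I'll lift, go back, lower and flick again.

Request:
drive_tool(
  targets=[-1, 0, 0, -0.2, 0, 0, 0, -1, 0, 0, -0.2, 0, 0, 0, -1, 0.2, 0, -0.2, 0, 0, 0, -1, 0.43, 0, -0.2, 0, 0, 0, -1, 0.43, 0, -0.2, 0, 0, 0, -1, 0.43, 0, -0.1, 0, 0, 0, -1, 0.43, 0, 0, 0, 0, 0, -1, 0.43, 0, 0, 0, 0, 0],
)

```text
time: 4.92
position: [0.5037, -0.0465, 0.1385]
ee_rot: [[-0.994, -0.112, -0.002], [-0.112, 0.994, -0.0], [0.002, -0.0, -1.0]]
force: [-0.7, -0.1, 0.7]
grip_width: 0.0006
finger_force: 0.0
```

Request:
drive_tool(
  targets=[-1, -0.06, 0, 0, 0, 0, 0, -1, -0.12, 0, 0, 0, 0, 0, -1, -0.18, 0, 0, 0, 0, 0, -1, -0.24, 0, 0, 0, 0, 0, -1, -0.3, 0, 0, 0, 0, 0, -1, -0.36, 0, 0, 0, 0, 0, -1, -0.42, 0, 0, 0, 0, 0, -1, -0.42, 0, 0, 0, 0, 0],
)

```text
time: 5.58
position: [0.5479, -0.0419, 0.1411]
ee_rot: [[-0.994, -0.112, 0.002], [-0.112, 0.994, -0.0], [-0.002, -0.0, -1.0]]
force: [-0.8, -1.1, -1.0]
grip_width: 0.0005
finger_force: 0.0
```

Request:
drive_tool(
  targets=[-1, 0, 0, -0.2, 0, 0, 0, -1, 0, 0, -0.2, 0, 0, 0, -1, 0.2, 0, -0.2, 0, 0, 0, -1, 0.43, 0, -0.2, 0, 0, 0, -1, 0.43, 0, -0.2, 0, 0, 0],
)

```text
time: 6.0
position: [0.4992, -0.0479, 0.16]
ee_rot: [[-0.994, -0.109, -0.003], [-0.109, 0.994, 0.0], [0.003, 0.001, -1.0]]
force: [-0.9, 0.3, -0.5]
grip_width: 0.0004
finger_force: 0.0
```

Run:
```python
from h import *
s=arm.read_state();print(s['position'],s['force'])
im=arm.snapshot('side')[:,:,::-1];cv2.imwrite('pics/s4.png',cv2.resize(im[170:285,190:340],None,fx=5,fy=5,interpolation=2))
```

```text
[ 0.4992 -0.0479  0.16  ] [-0.9065  0.2768 -0.5089]
```

View pics/s4.png

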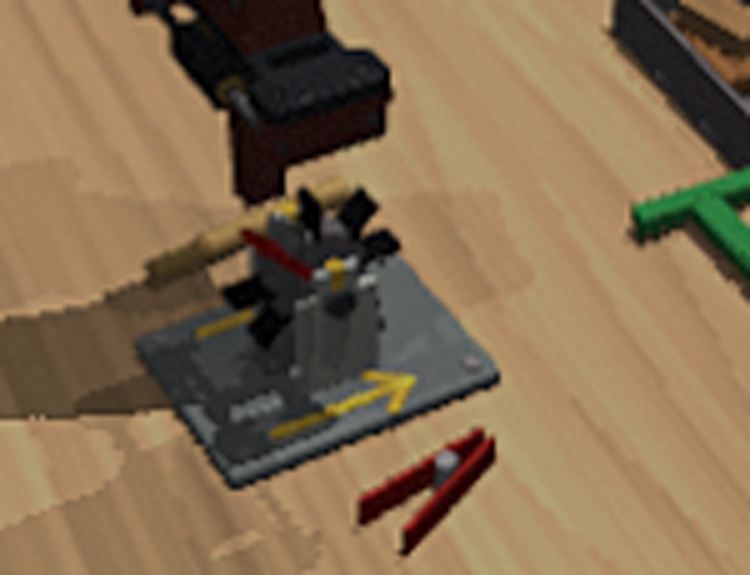

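The red tab is now one click short, up and backwards at (265,250). I'll let the arm settle, then do the last flick.

Request:
drive_tool(
  targets=[-1, 0, 0, 0, 0, 0, 0, -1, 0, 0, 0, 0, 0, 0, -1, 0, 0, 0.1, 0, 0, 0, -1, 0, 0, 0.18, 0, 0, 0, -1, 0, 0, 0.19, 0, 0, 0, -1, 0, 0, 0.19, 0, 0, 0, -1, 0, 0, 0.19, 0, 0, 0],
)

```text
time: 6.63
position: [0.503, -0.0471, 0.1412]
ee_rot: [[-0.994, -0.111, -0.001], [-0.111, 0.994, -0.0], [0.001, -0.0, -1.0]]
force: [0.0, 0.0, 0.8]
grip_width: 0.0007
finger_force: 0.0
```

Request:
drive_tool(
  targets=[-1, -0.06, 0, 0, 0, 0, 0, -1, -0.12, 0, 0, 0, 0, 0, -1, -0.18, 0, 0, 0, 0, 0, -1, -0.24, 0, 0, 0, 0, 0, -1, -0.3, 0, 0, 0, 0, 0, -1, -0.36, 0, 0, 0, 0, 0, -1, -0.43, 0, 0, 0, 0, 0, -1, -0.43, 0, 0, 0, 0, 0],
)

```text
time: 7.3
position: [0.548, -0.0418, 0.1419]
ee_rot: [[-0.994, -0.112, 0.002], [-0.112, 0.994, -0.0], [-0.002, -0.0, -1.0]]
force: [1.0, 0.3, 0.4]
grip_width: 0.0003
finger_force: 0.0
```

Request:
drive_tool(
  targets=[-1, 0, 0, -0.2, 0, 0, 0, -1, 0, 0, -0.4, 0, 0, 0, -1, 0, 0, -0.8, 0, 0, 0, -1, 0, 0, -0.8, 0, 0, 0, -1, 0, 0, -0.8, 0, 0, 0, -1, 0, 0, -0.8, 0, 0, 0, -1, 0, 0, -0.8, 0, 0, 0, -1, 0, 0, -0.8, 0, 0, 0],
)

```text
time: 7.97
position: [0.5451, -0.0422, 0.2204]
ee_rot: [[-0.994, -0.111, -0.002], [-0.111, 0.994, -0.0], [0.002, 0.0, -1.0]]
force: [0.2, -0.7, -0.8]
grip_width: 0.0005
finger_force: 0.0
```

Run:
```python
from h import *
s=arm.read_state();print(s['position'],s['force'])
im=arm.snapshot('side')[:,:,::-1];cv2.imwrite('pics/s5.png',cv2.resize(im[170:285,190:340],None,fx=5,fy=5,interpolation=2))
```

```text
[ 0.5451 -0.0422  0.2204] [ 0.1639 -0.6787 -0.8204]
```

View pics/s5.png

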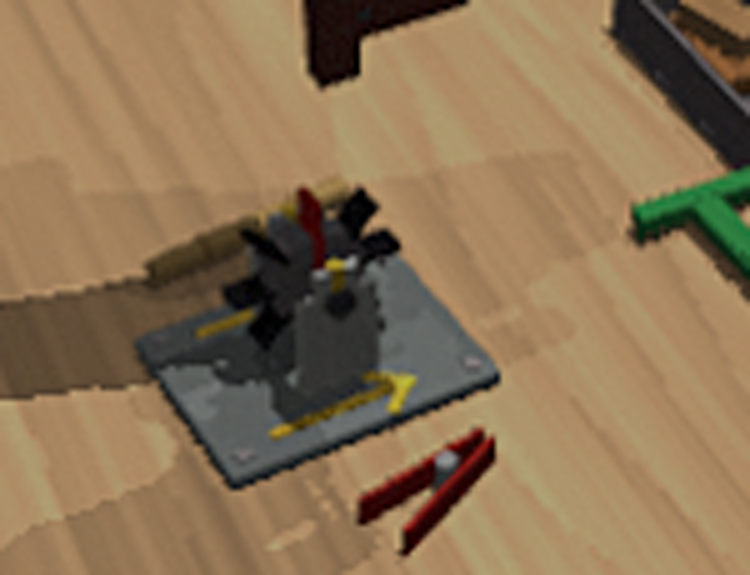

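The red tab stands upright at (312,220), where the upright tab stood before. The counter and clip haven't moved, and the finger is clear.

```bash
python3 -c "
from station import arm
print(arm.close_job())"
```

```text
the job is handed in; nothing more can be done
None
```

I flicked the wheel forward three clicks, one at a time; in the last picture the red tab stands upright between the pointers and the counter hasn't visibly moved. The job is handed in, but no verdict came back.

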